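# Clamp a card tube in the jig with the slip-clutch thumbscrew

## Robot

A 7-joint arm with a two-finger parallel gripper is mounted at the origin on a cart in front of the work surface, level with it; the furniture and walls round the work are solid. World frame = base frame: x ahead of the robot, y to its left, z up, the work surface at z = 0. Lengths are in mm, angles in rad, forces in N, time in s.
With the tool pointing down it reaches from about 400 to 875 mm from the base axis. Payload 4.4 kg.
Tool frame: the origin (TCP) lies midway between the tips of the shut fingers; the grasp point (between the pads) lies 19 mm behind it (ctrl.pinch_z is the distance from the TCP to the grasp point, in mm); z points along the fingers, y is the line along which they close (so a half turn about z gives the same grasp; the last joint's range is limited). The gripper opens to 85 mm and grips with 20 to 120 N. Pads are 22 mm wide; open, the fingers measure 114 mm over their backs; the gripper's body (76 mm by 85 mm) begins 54 mm behind the grasp point. The pads swing forward as they close: fully open they stand 13 mm farther back than shut.
Start: joints at [1.229, 0.628, 0.038, 1.517, -0.027, 0.996, -0.02], TCP at [177.033, -625.441, 231.313] pointing down, gripper open.
Joint ranges: [-3.06, 3.06], [-0.37, 2.12], [-1.25, 1.32], [0.18, 2.47], [-1.1, 4.24], [0.23, 1.98], [-2.94, 2.94]. Speed limits (rad/s): [2.57, 2.57, 3.14, 3.14, 3.14, 3.14, 3.14].

## Interface

Orientations are given as [roll, pitch, yaw] about the fixed x, y, z axes, in that order (R = Rz(yaw) Ry(pitch) Rx(roll)).
In Python, from cell import read_state, cams, order, ctrl gives the robot as it stands.
- The arm moves only by the tool move_arm, never from a script. Its argument "targets" is text: rows parted by semicolons, each of 7 numbers parted by spaces: the gripper's target within -1 to 1 (fully open at 1, half-way at 0, shut at -1), then the shift along the tool's x, y, z in cm, then the turn, a rotation vector about the tool's x, y, z in degrees. A call has 1 to 5 rows; each row shifts and turns the commanded pose from where the row before left it, along the tool's axes as they then stand; what a row does not reach is not made up. A row lasts 1/12 s, in which the tool goes at most 41.7 mm and 7.16 degrees, less where a joint would pass 70% of its speed; a pose out of reach is approached as far as the arm can. A call with a gripper value outside its range is refused whole. The fingers move at their own pace and stop on an object; the grip force is fixed at half the most. Time passes only in rows, so rows that do not move let the fingers close. It gives the time, the measured TCP pose, the force, the opening and the grip force at its end, in the units of the state.
- read_state(): the state, without advancing time (a new reading comes with each control period).
- cams.get_image(name): name is "scene" or "top" or "wrist"; returns a dict with "color" (384x512x3 uint8, red, green, blue), "fovy" (degrees; the focal length in pixels is half the picture's height over the tangent of half this angle, whatever the lens; pixels are square), "cx", "cy" (the principal point, pixels), "k1" (the pictures are not rectified: a ray, as slopes to the right and down, at radius r is drawn at 1 + k1 r^2 times it, then the intrinsics apply), "rvec" (rotation vector, rad) and "tvec" (3), from world to camera coordinates, as OpenCV has them. Camera axes: x right, y down, z forward; pixel columns grow to the right and rows downward; lengths in mm; the calibration is good to about 2 mm. A picture is of the moment at which its call begins. There is no depth.
- order.finish_job(): hands the job in; it is judged then, once.
The state is a dict: "clock": time; "qpos": joint angles; "qd": joint speeds; "tau": joint torques, N m; "eef_pos": TCP position; "tool_rot": TCP orientation; "force": force on the tool from outside, world axes, zero at the start; "torque": the same for the moment, N m; "width": finger opening in mm; "gripper_force": force on a finger pad.
Only numpy, scipy, OpenCV 4.12 (cv2) and the standard library are available. Lean on these libraries where they do the work, as an engineer would, in place of code of your own. Each camera call takes 0.05 s, during which the arm holds its last target. There are 200 camera calls.

## Task

Lay the long card tube in the plywood clamping jig between the two dowels and slide it gently under the blue bridge until its end rests against the steel end stop, then let go of it. Then turn the orange thumbscrew clockwise, seen from above, so that its pad clamps the tube: its clutch slips when the tube is tight; stop once you feel the first slip (let it slip no more than 20 degrees), and do not back it off. Leave the mug, the red paint bottle and the roll of tape where they are.

Things in the scene. Friction and masses are not known exactly. Their poses are not given: they have to be found in the camera images.
- tube: Loose brown card tube lying on its slightly flattened underside, 54 mm wide, 211 mm long along its own y axis, 50 mm high, 60 g; origin at the middle of its underside, z up. Both ends alike; close the gripper across its x axis. It is stiff: treat it as a solid bar.
- jig: Clamping jig, fixed to the table: plywood board, x +-56 mm, y -150 to +125 mm, its top 14 mm above the table. Origin at table height, under where the middle of the tube is to lie, with the tube along jig y (either end first). The tube is laid on the board from above, ahead of the bridge, and slid in the jig's +y direction. In front of the dowels (y below 0) there is only the flat board.
- dowels (a point): Point on the board midway between two upright steel guide dowels, at jig y = +5 mm; axes as the jig's. The dowels are 10 mm thick and 26 mm tall above the board, 60 mm apart inside, so the tube has 3 mm play each side.
- bridge (a point): Middle of the top of the blue bridge, 102 mm above the table, at jig y = +75 mm; axes as the jig's. The bridge spans jig y +58 to +92 mm; its legs are 60 mm apart inside and reach out to x = +-55 mm at the foot; the underside of its beam is 88 mm above the table.
- end_stop: Steel end stop at the +y end of the jig, its face at jig y = +106 mm, 50 mm wide, 36 mm tall above the board, fixed; origin at the foot of that face, on the board.
- pad: Clamping pad, 24 mm across, under the bridge at jig y = +75 mm; origin at the centre of its underside. It starts 1 to 5 mm above the tube's top (which is 64 mm above the table in the jig) and sinks 3 mm per radian that the screw turns. The screw has a friction of about 0.19 N m, which also keeps it where it is left. Tube and pad give a little, so the pad's height does not tell when it is tight.
- knob_grip (a point): Middle of the thumbscrew's orange wing, on the vertical screw axis (jig x = 0, y = +75 mm), 142 mm above the table. The wing is a flat bar 44 mm long (this point's x), 13 mm thick (y), from 14 mm below to 14 mm above this point; under it a black hub 26 mm across on a stem, 15 mm above the bridge. Grip it across its thickness. Clockwise seen from above tightens.
- mug: White mug, 82 mm across and 94 mm tall, with a handle on one side; bystander, origin at its underside.
- paint_red_bottle: Red paint bottle with white cap, 40 mm across, 100 mm tall; bystander, origin at its underside.
- tape: Roll of masking tape lying flat, 104 mm across, 25 mm high; bystander, origin at its underside.
- tell_tale: Slip tell-tale of the thumbscrew's clutch: red pin in the top of the wing, 8 mm off the screw axis, end 2 mm out, origin level with the wing's top; rises 2 mm per radian of clockwise slip. Turning free takes about 0.19 N m; once the pad touches, this rises by about 0.16 N m within some 0.6 rad, then the clutch slips and it stays steady. At rest between steps it reads lower, but rises alike.

How it is judged:
By the outcome, as a careful person would: the job done as asked, in the order asked, and still so for the second after the job is handed in, with the robot touching nothing.
It also fails if it takes over 72 s, if anything falls off the work surface, if the arm or the gripper's body presses on something with over 40 N, if the wrist force passes 120 N, or if a joint passes its speed limit or range.

## Working session

There is one attempt and no reset: what is moved stays moved. The work goes in short steps, Python scripts to look and compute and a tool call to move; the robot and the scene stay as the last step left them, time stands still between calls to the robot, and variables do not carry over. Pictures are saved under pics/ and viewed, at most 11 in all, crops included, and the job is handed in when it is done.

Besides the shell and the picture viewer there is one more tool, called after "Request:" as name(argument=value, ...) on one line, values as JSON. move_arm: Moves the arm, as the interface text tells. Its arguments: {"type":"object","properties":{"targets":{"type":"string"}},"required":["targets"]}

```bash
mkdir -p pics; ls
cat > h.py <<'E'
import numpy as np, cv2
from cell import read_state, cams, order, ctrl
def get(n, f=None):
    d=cams.get_image(n)
    if f: cv2.imwrite('pics/'+f,d["color"][:,:,::-1])
    return d
def ray(d,px):
    px=np.atleast_2d(np.array(px,float)); f=192/np.tan(np.radians(d["fovy"])/2)
    K=np.array([[f,0,d["cx"]],[0,f,d["cy"]],[0,0,1]])
    u=cv2.undistortPoints(px[:,None],K,np.array([d["k1"],0,0,0,0.]))[:,0] if False else None
    s=(px-[d["cx"],d["cy"]])/f; u=s.copy()
    for _ in range(30): u=s/(1+d["k1"]*(u**2).sum(1,keepdims=True))
    R=cv2.Rodrigues(np.array(d["rvec"],float))[0]; t=np.array(d["tvec"],float).ravel()
    return -R.T@t, np.c_[u,np.ones(len(u))]@R
def onz(d,px,z):
    c,r=ray(d,px); return c+r*((z-c[2])/r[:,2])[:,None]
def proj(d,P):
    P=np.atleast_2d(np.array(P,float)); f=192/np.tan(np.radians(d["fovy"])/2)
    R=cv2.Rodrigues(np.array(d["rvec"],float))[0]; q=P@R.T+np.array(d["tvec"],float).ravel()
    u=q[:,:2]/q[:,2:]; u=u*(1+d["k1"]*(u**2).sum(1,keepdims=True)); return u*f+[d["cx"],d["cy"]]
E
python3 - <<'E'
from h import *
a=get("scene","s0.png");b=get("top","t0.png")
for d in(a,b): print({k:v for k,v in d.items() if k!="color"}, ray(d,[[256,192]])[0])
cv2.imwrite('pics/st0.png',np.vstack([a["color"],b["color"]])[:,:,::-1][:,:])
print(read_state(), ctrl.pinch_z)
E
```

```text
pics
{'fovy': 48.413847284699564, 'cx': 260.07861367344964, 'cy': 191.04349731644012, 'k1': -0.06341942376325611, 'rvec': array([ 1.16714709, -2.35133115,  0.99985567]), 'tvec': array([ 459.14074903,  374.54819111, 1138.80051904])} [-149.13612526  713.05541212 1057.01163306]
{'fovy': 54.16350633709017, 'cx': 249.10971783081774, 'cy': 184.83109482511557, 'k1': -0.018131507411934502, 'rvec': array([ 2.09325077, -2.10557469,  0.2373712 ]), 'tvec': array([ 102.11630274,  629.03887104, 1098.85407068])} [ 364.90447443   95.86901961 1212.95167456]
{'clock': 0.1, 'qpos': array([ 1.2291681 ,  0.62927424,  0.03841614,  1.51826717, -0.02701259,
        0.99632377, -0.02003294]), 'qd': array([ 0.00347606, -0.00361655,  0.00045923, -0.00231244,  0.00066623,
        0.00154385,  0.00194315]), 'tau': array([ 3.78047189e-03, -5.64527929e+01,  1.23108029e+00, -1.93972850e+01,
        1.14027044e-02,  5.43540184e-03, -2.36233450e-05]), 'eef_pos': array([ 176.91692505, -624.86683666,  230.46744183]), 'tool_rot': array([-3.13983684e+00, -8.22134468e-06,  2.75811598e-01]), 'force': array([-0.55581552,  0.37990069, -0.56205232]), 'torque': array([ 0.00374467,  0.02133406, -0.01356435]), 'gripper_force': 0.0, 'width': 85.71909585050834} 18.700000000000003
```

View pics/t0.png

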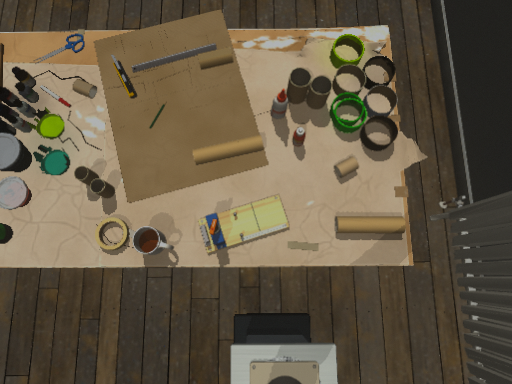

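View pics/s0.png

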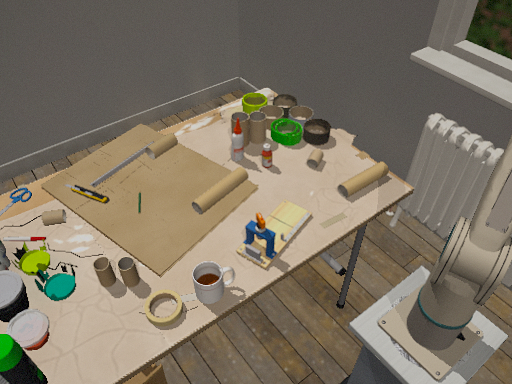

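The top view shows the jig (centre about 245,223; blue bridge at its left end near 210,235), the mug (150,240), the tape (112,234) and two long tubes, at (228,150) and (370,224). I'll measure both tubes and look closer.

Run:
```python
from h import *
a=get("scene");b=get("top")
c1=cv2.resize(b["color"][120:270,130:420],None,fx=2.7,fy=2.7,interpolation=2)
cv2.imwrite('pics/c1.png',c1[:,:,::-1])
c2=cv2.resize(a["color"][130:310,180:430],None,fx=3.2,fy=3.2,interpolation=2)
cv2.imwrite('pics/c2.png',c2[:,:,::-1])
```

```text
(no output)
```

View pics/c1.png

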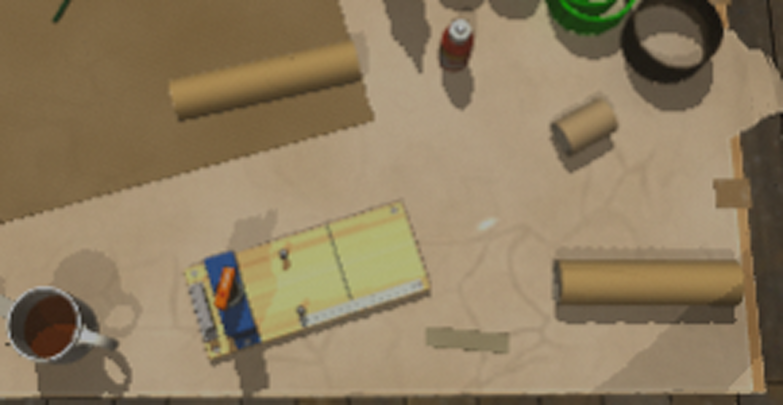

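View pics/c2.png

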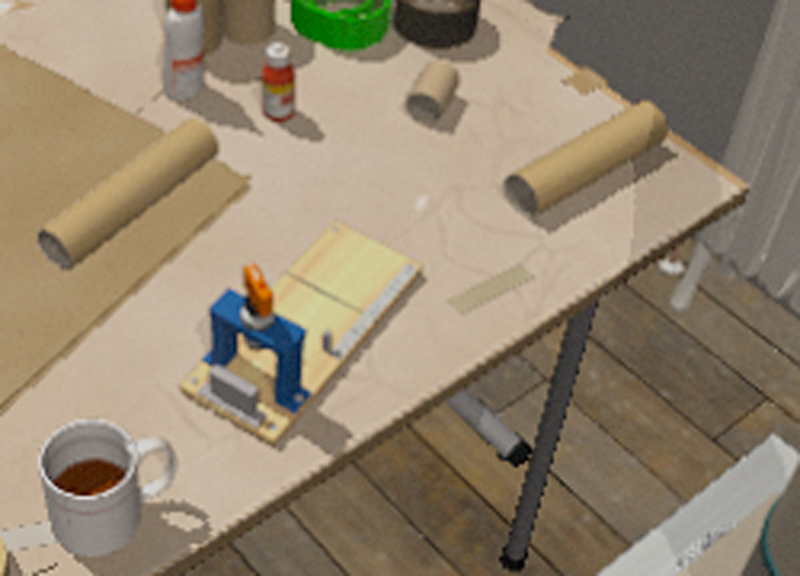

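Run:
```python
from h import *
b=get("top");a=get("scene")
hsv=cv2.cvtColor(b["color"],cv2.COLOR_RGB2HSV)
def T(p): return [[x/2.7+130-.3,y/2.7+120-.3] for x,y in p]
for n,p in dict(R=[(400,220),(720,282)],L=[(260,80)],tab=[(520,290)],yel=[(380,250)]).items():
    for q in T(p): print(n,hsv[int(q[1]),int(q[0])])
for n,p,z in (("R",[(556,260),(741,261),(741,304),(558,304)],27),("L",[(169,81),(355,42),(362,78),(178,119)],25),("jig",[(403,200),(430,291),(212,362),(183,270)],14)):
    P=onz(b,T(p),z);print(n,P.round(0)[:,:2].tolist(),np.linalg.norm(P-np.roll(P,-1,0),axis=1).round(0),P.mean(0).round(1))
for n,roi,lo,hi,z in (("R",(330,205,412,240),(8,110,90),(25,255,255),27),("jig",(190,185,295,255),(20,70,120),(40,255,255),14)):
    m=cv2.inRange(hsv,lo,hi); k=np.zeros_like(m);k[roi[1]:roi[3],roi[0]:roi[2]]=255;m&=k
    n_,l,s,_=cv2.connectedComponentsWithStats(m); i=1+s[1:,4].argmax()
    c=np.argwhere(l==i)[:,::-1].astype(float); P=onz(b,c,z)[:,:2].astype(np.float32)
    r=cv2.minAreaRect(P); print(n,s[i],r)
# knob orange in both
for d in(a,b):
    h=cv2.cvtColor(d["color"],cv2.COLOR_RGB2HSV); m=cv2.inRange(h,(3,190,120),(14,255,255))
    n_,l,s,ce=cv2.connectedComponentsWithStats(m); print([(s[i].tolist(),ce[i].round(1),onz(d,[ce[i]],150).round(0)) for i in range(1,n_) if s[i,4]>15])
```

```text
R [ 27 102 177]
R [ 19 131 161]
L [ 19 131 158]
tab [ 18  74 163]
yel [ 32  85 178]
R [[537.0, -176.0], [534.0, -395.0], [483.0, -390.0], [485.0, -176.0]] [219.  51. 214.  52.] [ 509.7 -284.1   27. ]
L [[762.0, 287.0], [811.0, 57.0], [764.0, 49.0], [713.0, 274.0]] [235.  48. 231.  50.] [762.3 166.8  25. ]
jig [[613.0, 1.0], [503.0, -28.0], [421.0, 228.0], [529.0, 265.0]] [114. 269. 114. 276.] [516.4 116.7  14. ]
R [ 337  205   74   35 1127] ((515.801513671875, -294.3328857421875), (108.51068878173828, 228.10755920410156), 0.29087477922439575)
jig [ 218  195   71   52 1951] ((527.70849609375, 88.13851165771484), (111.82687377929688, 211.20782470703125), 17.134296417236328)
[([234, 118, 7, 15, 64], array([237. , 127.1]), array([[889.,   3., 150.]])), ([262, 151, 9, 6, 35], array([266.1, 153.4]), array([[710.,  11., 150.]])), ([258, 219, 7, 10, 24], array([261.4, 224. ]), array([[471., 215., 150.]])), ([30, 335, 17, 13, 35], array([ 38.7, 342.6]), array([[490., 835., 150.]]))]
[([210, 220, 7, 14, 39], array([212.5, 228.1]), array([[487., 203., 150.]]))]
```

Measured (top view): the right-hand tube is about 54 × 214 mm, so it is the task's tube. Its centre is about (510, -284), lying along world y. The other tube, about 233 × 48 mm, is scenery. The jig's yaw is about 17.8°, its origin about (513, 129), and the knob is near (489, 201). I'll move to above the rear half of the tube.

Request:
move_arm(targets="1 3.33 -1.58 0 0 0 0;1 3.33 -1.58 0 0 0 0;1 3.33 -1.58 0 0 0 0;1 3.33 -1.58 0 0 0 0;1 3.33 -1.58 0 0 0 0")

```text
clock: 0.72
eef_pos: [316.8, -502.8, 231.4]
tool_rot: [3.141, -0.0, 0.275]
force: [0.1, 0.7, -0.3]
width: 85.4
gripper_force: 0.0
```

Request:
move_arm(targets="1 3.33 -1.58 0 0 0 0;1 3.33 -1.58 0 0 0 0;1 3.33 -1.58 0 0 0 0;1 3.33 -1.58 0 0 0 0;1 3.33 -1.58 0 0 0 0")

```text
clock: 1.13
eef_pos: [455.6, -381.4, 231.4]
tool_rot: [3.141, -0.0, 0.276]
force: [0.7, -0.7, 0.4]
width: 85.4
gripper_force: 0.0
```

Request:
move_arm(targets="1 3.33 -1.58 0 0 0 0;1 3.33 -1.58 0 0 0 0;1 0 0 0 0 0 -6.75;1 0 0 0 0 0 -6.75;1 0 0 0 0 0 -6.75")

```text
clock: 1.55
eef_pos: [510.7, -333.1, 231.2]
tool_rot: [-3.142, 0.0, 0.637]
force: [0.2, -0.3, -0.4]
width: 85.3
gripper_force: 0.0
```

Request:
move_arm(targets="1 0 0 0 0 0 -6.75;1 0 0 0 0 0 -6.75;1 0 0 0 0 0 -6.75;1 0 0 0 0 0 -6.75;1 0 0 0 0 0 -6.75")

```text
clock: 1.97
eef_pos: [509.8, -334.3, 231.3]
tool_rot: [-3.142, 0.0, 1.224]
force: [0.8, -0.9, -0.2]
width: 85.0
gripper_force: 0.0
```

Request:
move_arm(targets="1 0 0 0 0 0 -6.75;1 0 0 0 0 0 -6.75;1 0 0 0 0 0 -6.75;1 0 0 0 0 0 0;1 0 0 0 0 0 0")

```text
clock: 2.38
eef_pos: [509.7, -334.4, 231.2]
tool_rot: [-3.142, -0.0, 1.568]
force: [0.3, 0.4, 0.3]
width: 85.5
gripper_force: 0.0
```

Run:
```python
from h import *
d=get("wrist","w1.png"); s=read_state(); print(s["clock"],s["eef_pos"],np.degrees(s["tool_rot"]),s["qpos"])
print({k:v for k,v in d.items() if k!="color"}, ray(d,[[256,192]]))
print(proj(d,[[510,-284,27],[510,-334,27],[510,-178,27]]))
```

```text
2.4333 [ 509.76837507 -334.34139533  231.27924845] [-1.79998339e+02 -4.52832413e-03  8.98479763e+01] [ 0.73526922  0.58488051 -0.32317674  1.62932932  0.21522943  0.96264217
  0.33603066]
{'fovy': 58.228360906362575, 'cx': 260.3849438608332, 'cy': 190.63864293718083, 'k1': 0.027707815965399844, 'rvec': array([-2.82535312e+00,  3.18407996e-03,  1.75175127e-04]), 'tvec': array([-510.14870967, -356.42569672,  276.05425819])} (array([ 509.50100783, -254.03073957,  373.32833151]), array([[-0.01319893, -0.31471746, -0.94918706]]))
[[260.88065456 109.82244015]
 [260.96625626 159.75862984]
 [260.67080315 -14.39965569]]
```

View pics/w1.png

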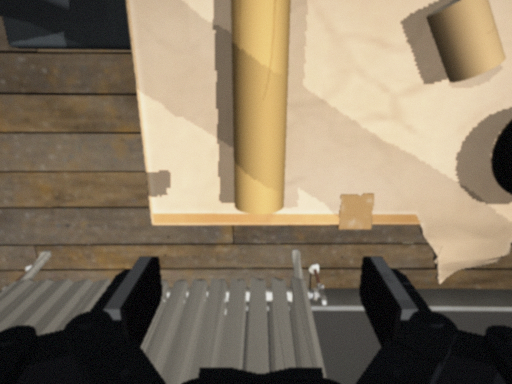

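The wrist view shows the tube centred at column about 260 (edges 234–288 at the top, 235–283 at the far end, row 212).

Run:
```python
from h import *
d=get("wrist")
print(onz(d,[[262,212]],27).round(1),onz(d,[[262,212]],50).round(1))
g=cv2.cvtColor(d["color"],cv2.COLOR_RGB2HSV)
for r in (10,60,110,150,185,195):
    gr=cv2.GaussianBlur(d["color"],(3,3),0)[r].astype(int)
    e=np.abs(gr[2:]-gr[:-2]).sum(1)
    l=210+e[210:255].argmax()+1; q=270+e[270:310].argmax()+1
    P=onz(d,[[l,r],[q,r]],27); print(r,l,q,P.mean(0).round(1),(P[1]-P[0]).round(1))
```

```text
[[ 511.  -391.6   27. ]] [[ 510.9 -382.5   50. ]]
10 213 290 [ 501.8 -197.    27. ] [69.  -0.1  0. ]
60 214 288 [ 500.8 -238.6   27. ] [69.3 -0.1  0. ]
110 217 287 [ 501.3 -284.2   27. ] [68.6 -0.1  0. ]
150 219 285 [ 500.9 -323.9   27. ] [67.1 -0.1  0. ]
185 220 284 [ 500.6 -361.1   27. ] [67.3 -0.1  0. ]
195 219 284 [ 499.9 -372.2   27. ] [69.  -0.2  0. ]
```

Request:
move_arm(targets="1 0 -0.1 3.7 0 0 0;1 0 0 3.7 0 0 0;1 0 0 3.7 0 0 0;1 0 0 3.7 0 0 0;1 0 0 3.7 0 0 0")

```text
clock: 2.9
eef_pos: [509.0, -334.3, 45.0]
tool_rot: [3.141, 0.001, 1.57]
force: [0.2, 0.2, -0.5]
width: 85.4
gripper_force: 0.0
```

Request:
move_arm(targets="1 0 0 2.5 0 0 0;1 0 0 1.6 0 0 0;1 0 0 0 0 0 0;-1 0 0 0 0 0 0;-1 0 0 0 0 0 0")

```text
clock: 3.32
eef_pos: [510.0, -334.6, 6.5]
tool_rot: [3.14, 0.001, 1.571]
force: [-0.1, 0.2, 1.0]
width: 64.2
gripper_force: 0.0
```

Request:
move_arm(targets="-1 0 0 0 0 0 0;-1 0 0 0 0 0 0;-1 0 0 0 0 0 0;-1 0 0 0 0 0 0;-1 0 0 0 0 0 0")

```text
clock: 3.73
eef_pos: [510.3, -335.0, 7.5]
tool_rot: [3.138, 0.002, 1.571]
force: [1.0, -0.0, 7.7]
width: 52.0
gripper_force: 63.2
```

Request:
move_arm(targets="-1 0 0 -0.8 0 0 0;-1 0 0 -2.5 0 0 0;-1 0 0 -3.7 0 0 0;-1 0 0 -3.7 0 0 0;-1 0 0 -3.7 0 0 0")

```text
clock: 4.15
eef_pos: [508.4, -334.0, 151.6]
tool_rot: [-3.141, -0.0, 1.572]
force: [2.0, -1.3, -0.7]
width: 52.0
gripper_force: 62.9
```

Request:
move_arm(targets="-1 2 0.6 0 0 0 0;-1 3.6 1.08 0 0 0 0;-1 3.6 1.08 0 0 0 0;-1 3.6 1.08 0 0 0 0;-1 3.6 1.08 0 0 0 0")

```text
clock: 4.57
eef_pos: [558.1, -168.9, 150.5]
tool_rot: [3.141, 0.0, 1.571]
force: [0.4, -0.0, -0.6]
width: 51.6
gripper_force: 62.9
```

Request:
move_arm(targets="-1 3.6 1.08 0 0 0 0;-1 3.6 1.08 0 0 0 0;-1 3.6 1.08 0 0 0 0;-1 3.6 1.08 0 0 0 0;-1 3.6 1.08 0 0 0 0")

```text
clock: 4.98
eef_pos: [612.0, 11.6, 150.3]
tool_rot: [3.141, 0.0, 1.571]
force: [0.2, -0.8, -0.9]
width: 51.3
gripper_force: 62.9
```

Request:
move_arm(targets="-1 3.6 1.08 0 0 0 0;-1 3.6 1.08 0 0 0 0;-1 1.5 0.4 0 0 0 -5.9;-1 0 0 0 0 0 -5.9;-1 0 0 0 0 0 -6")

```text
clock: 5.4
eef_pos: [637.2, 99.5, 150.2]
tool_rot: [3.141, -0.0, 1.891]
force: [-0.5, -0.7, -0.7]
width: 52.0
gripper_force: 62.9
```

Request:
move_arm(targets="-1 0 0 0 0 0 0;-1 0 0 0 0 0 0")

```text
clock: 5.57
eef_pos: [637.2, 96.5, 149.8]
tool_rot: [3.141, 0.0, 1.879]
force: [0.5, 0.4, -0.7]
width: 51.5
gripper_force: 62.9
```

Run:
```python
from h import *
d=get("wrist","w2.png"); s=read_state(); print(s["clock"],s["eef_pos"],np.degrees(s["tool_rot"]),s["qpos"],s["width"])
O=np.array([513,129,0.]);t=np.radians(17.8);jx=np.array([np.cos(t),np.sin(t),0]);jy=np.array([-jx[1],jx[0],0])
for p in [(-30,5,40),(30,5,40),(-56,0,14),(56,0,14),(-56,-100,14)]: print(p,proj(d,O+jx*p[0]+jy*p[1]+[0,0,p[2]]).round(0))
```

```text
5.6167 [637.29017683  96.28806993 149.79567452] [1.79985392e+02 1.48774054e-02 1.07639041e+02] [ 0.00528768  0.72937005 -0.33846365  1.60491632  0.29710297  0.85816795
 -0.14102594] 51.44096711490509
(-30, 5, 40) [[61. 87.]]
(30, 5, 40) [[148.  87.]]
(-56, 0, 14) [[46. 93.]]
(56, 0, 14) [[193.  93.]]
(-56, -100, 14) [[ 69. 214.]]
```

View pics/w2.png

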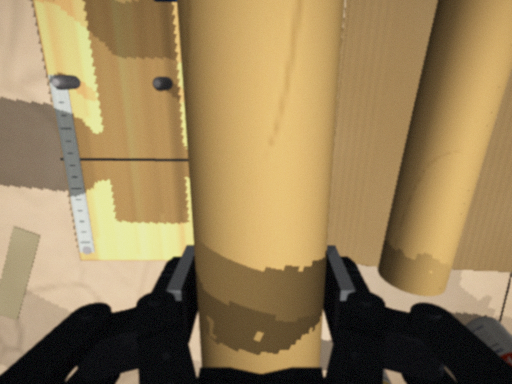

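The wrist view shows the held tube in the middle. The board's left edge runs (37,0)–(80,260), its front edge is at row 260, and the dowels are at about (66,82) and (163,83). I'll compute the jig pose from these.

Run:
```python
from h import *
d=get("wrist"); h=cv2.cvtColor(d["color"],cv2.COLOR_RGB2HSV)
m=cv2.inRange(h,(0,0,0),(179,255,75)); m[:60]=0; m[110:]=0; m[:,185:]=0
n,l,s,c=cv2.connectedComponentsWithStats(m)
for i in range(1,n):
    if s[i,4]>20: print(s[i],c[i].round(1))
# board mask edges
b=cv2.inRange(h,(19,85,60),(40,255,255))
L=[]
for r in (200,215,225,235,245):
    xs=np.where(b[r,40:150]>0)[0]; L.append([40+xs[0],r])
F=[]
for x in (95,110,130,150,170,185):
    ys=np.where(b[200:290,x]>0)[0]; F.append([x,200+ys[-1]+1])
L+=[[38,10],[48,60]] 
PL=onz(d,L,14);PF=onz(d,F,14)
print(L,F);print(PL.round(1)[:,:2].tolist(),PF.round(1)[:,:2].tolist())
fl=np.polyfit(PL[:,1],PL[:,0],1);ff=np.polyfit(PF[:,0],PF[:,1],1)
print("yaw",-np.degrees(np.arctan(fl[0])),np.degrees(np.arctan(ff[0])))
print(onz(d,[[50,82],[80,82],[153,83],[173,83]],14).round(1),onz(d,[[50,82],[80,82],[153,83],[173,83]],40).round(1))
```

```text
[156  78  16  12 137] [164.6  83.5]
[63 85 14  3 26] [69.7 86.2]
[[np.int64(87), 200], [np.int64(90), 215], [np.int64(91), 225], [np.int64(93), 235], [np.int64(95), 245], [38, 10], [48, 60]] [[95, np.int64(260)], [110, np.int64(261)], [130, np.int64(260)], [150, np.int64(261)], [170, np.int64(261)], [185, np.int64(249)]]
[[502.6, 33.5], [507.1, 20.6], [509.5, 11.5], [512.7, 2.5], [515.9, -6.7], [448.4, 167.2], [458.6, 135.8]] [[518.4, -21.6], [531.3, -18.7], [548.2, -12.3], [565.5, -8.0], [582.7, -2.6], [592.7, 13.3]]
yaw 21.752914165280032 22.293924851636437
[[461.7 120.5  14. ]
 [483.1 127.5  14. ]
 [535.7 143.9  14. ]
 [550.2 148.6  14. ]] [[475.9 125.4  40. ]
 [495.2 131.7  40. ]
 [542.9 146.6  40. ]
 [556.1 150.8  40. ]]
```

Run:
```python
from h import *
d=get("wrist"); s=read_state(); e=s["eef_pos"]
t=np.radians(17.65);jx=np.array([np.cos(t),np.sin(t)]);jy=np.array([-jx[1],jx[0]])
g=cv2.GaussianBlur(d["color"],(3,3),0).astype(int)
for r in (5,40,80,120,160,200,225):
    k=np.abs(g[r,2:]-g[r,:-2]).sum(1); l=170+k[170:215].argmax()+1; q=310+k[310:360].argmax()+1
    P=onz(d,[[l,r],[q,r]],e[2]+19)[:,:2]; print(r,l,q,((P-e[:2])@jx).round(1),((P-e[:2])@jy).round(0),((P.mean(0)-e[:2])@jx).round(2))
P=onz(d,[[80,258],[66,180],[52,100],[36,3]],14)[:,:2]; print("left edge jig x+56", (P@jx+56).round(1),(P@jy).round(1))
print("tcp",e@np.r_[jx,0],e@np.r_[jy,0],np.degrees(s["tool_rot"]))
```

```text
5 177 343 [-26.8  25.8] [102. 102.] -0.49
40 179 342 [-27.   26.3] [92. 92.] -0.33
80 183 335 [-26.6  24.9] [80. 80.] -0.83
120 185 336 [-26.8  26.2] [66. 66.] -0.31
160 196 333 [-23.8  26.1] [52. 52.] 1.16
200 191 326 [-26.6  24.5] [36. 36.] -1.04
225 192 325 [-26.8  24.7] [26. 26.] -1.05
left edge jig x+56 [530.5 530.7 531.5 533.5] [-175.8 -102.8  -38.5   27.6]
tcp 636.5565167816825 -101.43666516864315 [1.79984714e+02 2.08050047e-02 1.07695149e+02]
```

Request:
move_arm(targets="-1 -2.5 0 0 0 0 0;-1 -2 0 0 0 0 0;-1 0 -2.6 0 0 0 0;-1 0 -2.6 0 0 0 0;-1 0 -2.6 0 0 0 0")

```text
clock: 6.13
eef_pos: [576.0, 29.2, 149.2]
tool_rot: [3.141, 0.0, 1.879]
force: [-0.9, 0.5, -0.8]
width: 51.7
gripper_force: 63.0
```

Request:
move_arm(targets="-1 0 -2.76 0 0 0 0;-1 0 0 2.5 0 0 0;-1 0 0 3 0 0 0;-1 0 0 2.5 0 0 0;-1 0 0 1.7 0 0 0")

```text
clock: 6.55
eef_pos: [549.8, 21.0, 50.8]
tool_rot: [-3.14, 0.0, 1.88]
force: [-0.8, 0.0, -1.0]
width: 51.6
gripper_force: 63.0
```

Request:
move_arm(targets="-1 0 0 0 0 0 0;-1 0 0 0 0 0 0")

```text
clock: 6.72
eef_pos: [550.2, 21.6, 52.0]
tool_rot: [-3.14, -0.0, 1.881]
force: [0.1, 0.2, -0.5]
width: 51.9
gripper_force: 63.0
```

Run:
```python
from h import *
d=get("wrist","w3.png"); b=get("top"); s=read_state(); e=s["eef_pos"]
t=np.radians(17.65);jx=np.array([np.cos(t),np.sin(t)]);jy=np.array([-jx[1],jx[0]])
print(s["clock"],e,np.degrees(s["tool_rot"]),"lat",e[:2]@jx-530.6,"jy",e[:2]@jy+29.9)
c=np.hstack([d["color"],cv2.resize(b["color"][185:265,180:300],(512,384),interpolation=2)])
cv2.imwrite("pics/w3b.png",cv2.resize(c,(800,300))[:,:,::-1])
```

```text
6.8167 [551.6286767   21.88953214  53.51867197] [1.79879017e+02 2.40654957e-02 1.07813908e+02] lat 1.6984906204045274 jy -116.49557870124488
```

View pics/w3b.png

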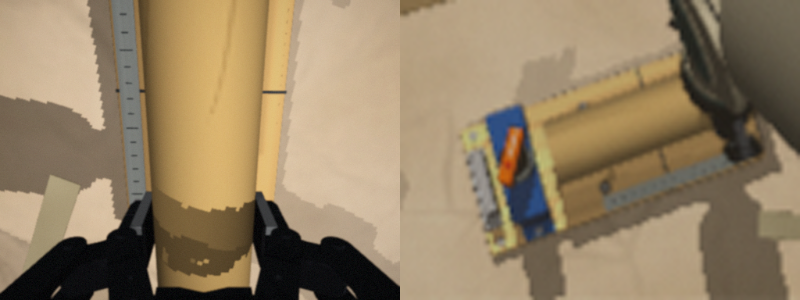

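Left half: the wrist view shows the tube over the board, with the pencil line at preview row 91 running from about x=116 to x=287. Right half: the top view shows the tube heading between the dowels, (584,105) and (605,187). Next I'll compare the board edges with the tube's centre.

Run:
```python
from h import *
d=get("wrist"); b=get("top"); s=read_state(); e=s["eef_pos"]; 
yaw=s["tool_rot"][2]-np.pi/2; jx=np.array([np.cos(yaw),np.sin(yaw)]);jy=np.array([-jx[1],jx[0]])
g=cv2.GaussianBlur(d["color"],(3,3),0).astype(int)
for r in (20,60,117,150,190,220):
    k=np.abs(g[r,2:]-g[r,:-2]).sum(1)
    f=lambda a,c: [int(i+1) for i in range(a,c) if k[i]>45 and k[i]==k[max(0,i-3):i+4].max()]
    A=f(110,225);B=f(315,400)
    lat=lambda X,z:[] if not X else ((onz(d,[[x,r] for x in X],z)[:,:2]-e[:2])@jx).round(1).tolist()
    print(r,A,lat(A,14),B,lat(B,14),"|tube z",lat(A,e[2]+19),lat(B,e[2]+19))
# dowels in top view
c=cv2.resize(b["color"][195:250,205:285],(800,550),interpolation=2); cv2.imwrite("pics/t3.png",c[:,:,::-1])
print("tcp",e,np.degrees(s["tool_rot"]))
```

```text
20 [115, 141, 169, 178] [-68.8, -56.7, -43.5, -39.3] [343] [38.9] |tube z [-46.8, -38.6, -29.7, -26.8] [26.0]
60 [120, 145, 172, 180, 181] [-68.9, -56.7, -43.6, -39.7, -39.2] [340] [38.8] |tube z [-46.8, -38.6, -29.7, -27.1, -26.8] [26.0]
117 [126, 127, 145, 150, 176] [-69.4, -68.9, -59.7, -57.2, -43.8] [336, 362] [38.8, 52.2] |tube z [-47.2, -46.9, -40.6, -38.9, -29.9] [26.0, 35.1]
150 [130, 178, 187] [-69.5, -44.1, -39.3] [334] [39.0] |tube z [-47.2, -30.1, -26.8] [26.1]
190 [181, 190] [-44.1, -39.2] [331, 366] [38.8, 58.2] |tube z [-30.1, -26.7] [26.0, 39.1]
220 [160, 183, 192] [-57.3, -44.3, -39.2] [329, 365] [38.9, 59.3] |tube z [-39.0, -30.2, -26.7] [26.0, 39.9]
tcp [551.75220893  21.77781161  53.75453632] [1.79848620e+02 3.77997499e-02 1.07821782e+02]
```

View pics/t3.png

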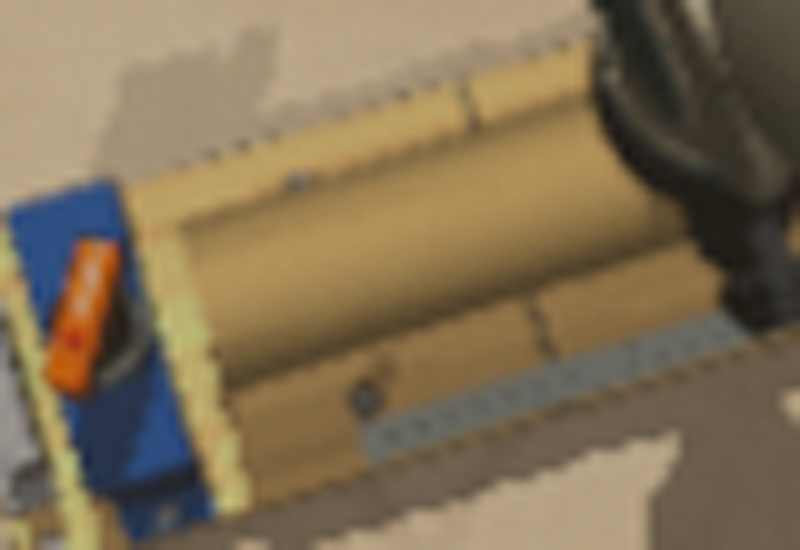

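The tube sits within about 1 mm of the board's centreline, so I'll lower it gently between the dowels.

Request:
move_arm(targets="-1 0 0 0.8 0 0 0;-1 0 0 0.8 0 0 0;-1 0 0 0.7 0 0 0;-1 0 0 0.3 0 0 0;-1 0 0 0 0 0 0")

```text
clock: 7.33
eef_pos: [549.7, 21.7, 25.1]
tool_rot: [-3.139, -0.0, 1.883]
force: [-0.7, 0.3, -0.7]
width: 51.1
gripper_force: 63.0
```

Request:
move_arm(targets="-1 0 0 0.2 0 0 0;-1 0 0 0.1 0 0 0;-1 0 0 0.1 0 0 0;-1 0 0 0 0 0 0")

```text
clock: 7.67
eef_pos: [550.6, 21.7, 22.3]
tool_rot: [3.142, 0.0, 1.882]
force: [0.0, -0.2, -0.6]
width: 51.7
gripper_force: 63.0
```

Request:
move_arm(targets="-1 0 0 0.1 0 0 0;-1 0 0 0 0 0 0")

```text
clock: 7.83
eef_pos: [550.8, 21.7, 21.5]
tool_rot: [3.141, 0.0, 1.882]
force: [-0.1, 0.0, 0.2]
width: 51.5
gripper_force: 63.1
```

Request:
move_arm(targets="-1 0 0 0.1 0 0 0;-1 0 0 0 0 0 0")

```text
clock: 8.0
eef_pos: [550.8, 21.7, 21.4]
tool_rot: [3.141, 0.001, 1.882]
force: [-2.9, -0.1, 9.8]
width: 51.4
gripper_force: 64.1
```

Request:
move_arm(targets="-1 0 0 0.1 0 0 0;-1 0 0 0 0 0 0")

```text
clock: 8.17
eef_pos: [550.8, 21.7, 21.4]
tool_rot: [3.141, 0.001, 1.882]
force: [-4.4, -0.8, 18.1]
width: 51.9
gripper_force: 65.1
```

The tube is resting on the board. I'll ease the load off and slide it toward the stop.

Request:
move_arm(targets="-1 0 0 -0.18 0 0 0;-1 0.5 0 0 0 0 0;-1 0.7 0 0 0 0 0;-1 0.7 0 0 0 0 0;-1 0.7 0 0 0 0 0")

```text
clock: 8.58
eef_pos: [543.3, 46.4, 21.5]
tool_rot: [3.14, 0.001, 1.882]
force: [1.2, -3.2, 6.0]
width: 51.6
gripper_force: 63.7
```

Request:
move_arm(targets="-1 0.7 0 0 0 0 0;-1 0.7 0 0 0 0 0;-1 0.5 0 0 0 0 0;-1 0.5 0 0 0 0 0;-1 0 0 0 0 0 0")

```text
clock: 9.0
eef_pos: [535.4, 70.9, 21.5]
tool_rot: [3.14, -0.0, 1.884]
force: [-0.0, -1.2, 6.3]
width: 51.8
gripper_force: 63.8
```

Request:
move_arm(targets="-1 0.3 0 0 0 0 0;-1 0.3 0 0 0 0 0;-1 0.2 0 0 0 0 0;-1 0 0 0 0 0 0")

```text
clock: 9.33
eef_pos: [533.2, 77.5, 21.5]
tool_rot: [3.141, 0.001, 1.883]
force: [0.3, -2.5, 5.3]
width: 51.6
gripper_force: 63.7
```

Request:
move_arm(targets="-1 0.2 0 0 0 0 0;-1 0.2 0 0 0 0 0;-1 0 0 0 0 0 0")

```text
clock: 9.58
eef_pos: [532.2, 80.5, 21.5]
tool_rot: [3.141, 0.002, 1.882]
force: [1.5, -3.4, 5.7]
width: 51.5
gripper_force: 63.7
```

Request:
move_arm(targets="-1 0.15 0 0 0 0 0;-1 0.15 0 0 0 0 0;-1 0 0 0 0 0 0")

```text
clock: 9.83
eef_pos: [532.0, 80.4, 21.5]
tool_rot: [3.141, 0.005, 1.881]
force: [2.9, -8.8, 5.8]
width: 51.8
gripper_force: 63.6
```

Request:
move_arm(targets="-1 0.15 0 0 0 0 0;-1 0 0 0 0 0 0")

```text
clock: 10.0
eef_pos: [531.9, 80.4, 21.5]
tool_rot: [3.141, 0.006, 1.879]
force: [4.8, -12.8, 4.5]
width: 51.8
gripper_force: 63.6
```

Request:
move_arm(targets="-1 0.15 0 0 0 0 0;-1 0 0 0 0 0 0")

```text
clock: 10.17
eef_pos: [531.6, 80.4, 21.5]
tool_rot: [-3.141, 0.008, 1.878]
force: [4.4, -15.1, 6.0]
width: 51.6
gripper_force: 63.7
```

Request:
move_arm(targets="-1 -0.3 0 0 0 0 0;-1 0 0 0 0 0 0;1 0 0 0 0 0 0;1 0 0 0 0 0 0;1 0 0 0 0 0 0")

```text
clock: 10.58
eef_pos: [529.9, 85.1, 20.8]
tool_rot: [-3.141, -0.001, 1.884]
force: [0.5, -0.3, 0.7]
width: 84.6
gripper_force: 0.0
```

Request:
move_arm(targets="1 0 0 0 0 0 0;1 0 0 0 0 0 0;1 0 0 -1 0 0 0;1 0 0 -3 0 0 0;1 0 0 -3.7 0 0 0")

```text
clock: 11.0
eef_pos: [528.6, 83.5, 97.6]
tool_rot: [-3.136, -0.001, 1.883]
force: [0.7, 0.7, -0.2]
width: 85.4
gripper_force: 0.0
```

Request:
move_arm(targets="1 0 0 -3.7 0 0 0;1 0 0 -3.7 0 0 0;1 0 0 -3.7 0 0 0;1 0 0 -3 0 0 0;1 0 0 0 0 0 0")

```text
clock: 11.42
eef_pos: [534.1, 85.0, 246.0]
tool_rot: [3.13, 0.001, 1.883]
force: [0.3, 1.1, -0.9]
width: 85.6
gripper_force: 0.0
```

Run:
```python
from h import *
a=get("scene"); b=get("top"); s=read_state(); e=s["eef_pos"]; print(s["clock"],e,s["qpos"])
A=cv2.resize(a["color"][190:290,215:330],(460,400),interpolation=2);B=cv2.resize(b["color"][185:265,190:300],(340,247),interpolation=2)
c=np.zeros((400,800,3),np.uint8);c[:,:460]=A;c[:247,460:]=B
cv2.imwrite("pics/v4.png",c[:,:,::-1])
h=cv2.cvtColor(b["color"],cv2.COLOR_RGB2HSV); m=cv2.inRange(h,(3,150,120),(14,255,255)); m[:,:195]=0;m[:,230:]=0
n,l,st,ce=cv2.connectedComponentsWithStats(m);i=1+st[1:,4].argmax()
P=onz(b,np.argwhere(l==i)[:,::-1].astype(float),156)[:,:2].astype(np.float32)
print(st[i],P.mean(0),cv2.minAreaRect(P))
w,v=np.linalg.eigh(np.cov(P.T)); print(np.degrees(np.arctan2(v[1,1],v[0,1])))
```

```text
11.5167 [531.1006042   83.80130737 240.9019083 ] [ 0.05415455  0.47552717 -0.38451978  1.81565779  0.22367975  0.8896815
 -0.12122968]
[209 219   8  15  55] [489.7293  202.11107] ((490.89080810546875, 201.7333221435547), (11.676501274108887, 40.17171096801758), 74.96934509277344)
165.13140842765907
```

View pics/v4.png

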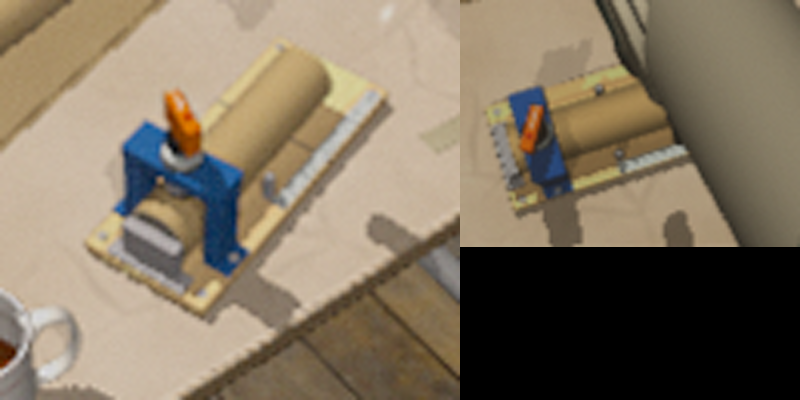

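The scene view shows the tube lying under the bridge against the steel stop. I'll go above the knob and turn to the wing's direction (about 165°), which leaves joint range for clockwise turning.

Request:
move_arm(targets="1 3.1 0 0 0 0 0;1 3.1 0 0 0 0 0;1 3.1 0 0 0 0 0;1 3.1 -0.1 0 0 0 0;1 0 0 0 0 0 -7")

```text
clock: 11.93
eef_pos: [487.3, 209.1, 238.2]
tool_rot: [-3.14, -0.005, 2.015]
force: [-0.9, 0.6, -0.7]
width: 85.8
gripper_force: 0.0
```

Request:
move_arm(targets="1 0 0 0 0 0 -7;1 0 0 0 0 0 -7;1 0 0 0 0 0 -7;1 0 0 0 0 0 -7;1 0 0 0 0 0 -7")

```text
clock: 12.35
eef_pos: [490.4, 200.8, 237.5]
tool_rot: [-3.139, -0.002, 2.622]
force: [0.0, -0.7, 0.1]
width: 85.6
gripper_force: 0.0
```

Request:
move_arm(targets="1 0 0 0 0 0 -7;1 0 0 0 0 0 -7;1 0 0 0 0 0 0;1 0 0 0 0 0 0;1 0 0 0 0 0 0")

```text
clock: 12.77
eef_pos: [491.2, 201.0, 238.3]
tool_rot: [-3.141, -0.001, 2.857]
force: [-0.2, -0.4, 0.1]
width: 85.6
gripper_force: 0.0
```

```bash
cat > knob.py <<'E'
from h import *
import sys
d=get("wrist",sys.argv[1]); s=read_state(); e=s["eef_pos"]; yaw=s["tool_rot"][2]
print(s["clock"],e,np.degrees(s["tool_rot"]),s["qpos"].round(2))
h=cv2.cvtColor(d["color"],cv2.COLOR_RGB2HSV); m=cv2.inRange(h,(3,150,90),(17,255,255))
n,l,st,ce=cv2.connectedComponentsWithStats(m);i=1+st[1:,4].argmax(); print(st[i])
P=onz(d,np.argwhere(l==i)[:,::-1].astype(float),156)[:,:2].astype(np.float32)
(c,wh,an)=cv2.minAreaRect(P); box=cv2.boxPoints((c,wh,an)); 
tx=np.array([np.cos(yaw),np.sin(yaw)]);ty=np.array([np.sin(yaw),-np.cos(yaw)])
w,v=np.linalg.eigh(np.cov(P.T)); a=np.degrees(np.arctan2(v[1,1],v[0,1]))
print("rect",c,wh,an,"pca axis",a,"rel yaw",(a-np.degrees(yaw)+90)%180-90,"tool dx,dy",(np.array(c)-e[:2])@tx,(np.array(c)-e[:2])@ty)
E
python3 knob.py w5.png
```

```text
12.8167 [491.33671897 201.11005261 238.60968519] [-1.79956449e+02 -4.92636267e-02  1.63716803e+02] [ 0.    0.52 -0.66  1.83  0.39  0.93  0.46]
[254 162  19  64 948]
rect (487.6788635253906, 204.13601684570312) (12.42072582244873, 45.76065444946289) 74.30892181396484 pca axis 165.09565274310907 rel yaw 1.3788494245495144 tool dx,dy 4.3595655665703585 1.8789768653172942
```

View pics/w5.png

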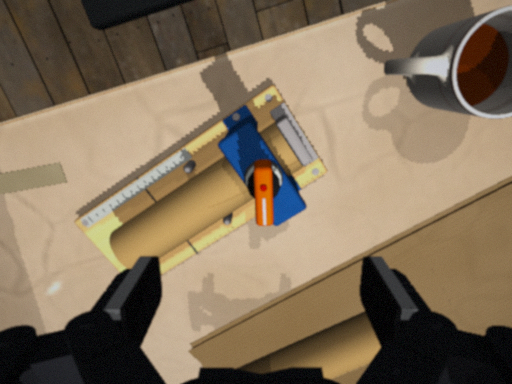

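The orange wing spans about (254–273, 162–226), with the red tell-tale pin near (264,187). I'll make a small correction (2–3 mm, 1.4°), descend and grip.

Request:
move_arm(targets="1 0.3 0.18 0 0 0 -1.4;1 0 0 3 0 0 0;1 0 0 3 0 0 0;1 0 0 3 0 0 0;1 0 0 1.7 0 0 0")

```text
clock: 13.23
eef_pos: [487.8, 203.2, 129.5]
tool_rot: [-3.139, -0.003, 2.885]
force: [0.1, -0.8, 0.5]
width: 85.4
gripper_force: 0.0
```

Request:
move_arm(targets="1 0 0 0 0 0 0;1 0 0 0 0 0 0;-1 0 0 0 0 0 0;-1 0 0 0 0 0 0;-1 0 0 0 0 0 0")

```text
clock: 13.65
eef_pos: [490.2, 204.4, 133.5]
tool_rot: [3.14, 0.002, 2.884]
force: [0.4, -0.4, -0.2]
width: 51.6
gripper_force: 0.0
```

Request:
move_arm(targets="-1 0 0 0 0 0 0;-1 0 0 0 0 0 0;-1 0 0 0 0 0 0;-1 0 0 0 0 0 0;-1 0 0 0 0 0 0")

```text
clock: 14.07
eef_pos: [489.5, 203.7, 132.7]
tool_rot: [-3.141, 0.001, 2.884]
force: [-1.5, -0.6, 5.3]
width: 11.4
gripper_force: 60.1
```

```bash
cat > tq.py <<'E'
from h import *
s=read_state(); print(s["clock"],s["eef_pos"].round(1),np.degrees(s["tool_rot"]).round(2),"T",s["torque"].round(3),"F",s["force"].round(1),"q7",s["qpos"][6].round(3),s["tau"][6].round(3),s["width"].round(1))
E
python3 tq.py
```

```text
Traceback (most recent call last):
  File "tq.py", line 2, in <module>
    s=read_state(); print(s["clock"],s["eef_pos"].round(1),np.degrees(s["tool_rot"]).round(2),"T",s["torque"].round(3),"F",s["force"].round(1),"q7",s["qpos"][6].round(3),s["tau"][6].round(3),s["width"].round(1))
                                                                                                                                                                                               ^^^^^^^^^^^^^^^^
AttributeError: 'float' object has no attribute 'round'
```

```bash
sed -i 's/s\["width"\].round(1)/s["width"]/' tq.py; python3 tq.py
```

```text
14.0667 [489.5 203.7 132.7] [-1.7999e+02  5.0000e-02  1.6525e+02] T [-0.282  0.233  0.054] F [-1.5 -0.6  5.3] q7 0.35 -0.077 11.370399996390105
```

Request:
move_arm(targets="-1 0 0 0 0 0 4;-1 0 0 0 0 0 4;-1 0 0 0 0 0 4;-1 0 0 0 0 0 4;-1 0 0 0 0 0 0")

```text
clock: 14.48
eef_pos: [489.7, 204.2, 132.7]
tool_rot: [3.141, 0.001, 2.603]
force: [-0.4, -0.8, 4.9]
width: 12.0
gripper_force: 60.0
```

```bash
python3 tq.py
```

```text
14.4833 [489.7 204.2 132.7] [1.7995e+02 6.0000e-02 1.4915e+02] T [-0.143  0.126 -0.251] F [-0.4 -0.8  4.9] q7 0.134 -0.328 11.958403390306641
```

Request:
move_arm(targets="-1 0 0 0 0 0 4;-1 0 0 0 0 0 4;-1 0 0 0 0 0 4")

```text
clock: 14.73
eef_pos: [490.0, 204.4, 132.7]
tool_rot: [3.14, 0.001, 2.395]
force: [-0.2, -0.2, 3.8]
width: 12.0
gripper_force: 60.0
```

```bash
python3 tq.py
```

```text
14.7333 [490.  204.4 132.7] [1.7990e+02 3.0000e-02 1.3722e+02] T [ 0.003 -0.025  0.188] F [-0.2 -0.2  3.8] q7 -0.024 0.472 11.986602196783688
```

Request:
move_arm(targets="-1 0 0 0 0 0 4;-1 0 0 0 0 0 4;-1 0 0 0 0 0 4")

```text
clock: 14.98
eef_pos: [490.2, 204.6, 132.7]
tool_rot: [3.139, 0.0, 2.186]
force: [1.1, -0.1, 4.2]
width: 11.8
gripper_force: 59.9
```

```bash
python3 tq.py
```

```text
14.9833 [490.2 204.6 132.7] [1.7986e+02 1.0000e-02 1.2522e+02] T [ 0.094 -0.089  0.148] F [ 1.1 -0.1  4.2] q7 -0.181 0.462 11.81096032275989
```

Request:
move_arm(targets="-1 0 0 0 0 0 4;-1 0 0 0 0 0 4;-1 0 0 0 0 0 4")

```text
clock: 15.23
eef_pos: [490.6, 204.8, 132.7]
tool_rot: [3.138, -0.001, 1.976]
force: [1.8, 1.5, 3.3]
width: 11.8
gripper_force: 59.8
```

```bash
python3 tq.py
```

```text
15.2333 [490.6 204.8 132.7] [ 1.7982e+02 -3.0000e-02  1.1323e+02] T [ 0.174 -0.31   0.2  ] F [1.8 1.5 3.3] q7 -0.337 0.454 11.803220313991522
```

Request:
move_arm(targets="-1 0 0 0 0 0 4;-1 0 0 0 0 0 4")

```text
clock: 15.4
eef_pos: [490.8, 204.9, 132.7]
tool_rot: [3.138, -0.001, 1.837]
force: [1.0, 1.0, 2.0]
width: 11.9
gripper_force: 59.8
```

```bash
python3 tq.py
```

```text
15.4 [490.8 204.9 132.7] [ 1.7980e+02 -6.0000e-02  1.0523e+02] T [ 0.136 -0.395  0.197] F [1. 1. 2.] q7 -0.44 0.45 11.87866740966447
```

Request:
move_arm(targets="-1 0 0 0 0 0 4;-1 0 0 0 0 0 4")

```text
clock: 15.57
eef_pos: [491.0, 204.9, 132.8]
tool_rot: [3.138, -0.002, 1.697]
force: [2.9, 0.4, 2.3]
width: 11.8
gripper_force: 59.7
```

```bash
python3 tq.py
```

```text
15.5667 [491.  204.9 132.8] [ 1.7978e+02 -9.0000e-02  9.7230e+01] T [ 0.158 -0.527  0.218] F [2.9 0.4 2.3] q7 -0.543 0.446 11.80423969034895
```

Request:
move_arm(targets="-1 0 0 0 0 0 4;-1 0 0 0 0 0 4")

```text
clock: 15.73
eef_pos: [491.3, 205.0, 132.7]
tool_rot: [3.138, -0.002, 1.557]
force: [3.2, 0.8, 1.8]
width: 11.9
gripper_force: 59.6
```

```bash
python3 tq.py
```

```text
15.7333 [491.3 205.  132.7] [ 1.7977e+02 -1.2000e-01  8.9230e+01] T [ 0.197 -0.574  0.201] F [3.2 0.8 1.8] q7 -0.645 0.442 11.914516744124487
```

Request:
move_arm(targets="-1 0 0 0 0 0 4;-1 0 0 0 0 0 4")

```text
clock: 15.9
eef_pos: [491.6, 204.9, 132.8]
tool_rot: [3.137, -0.003, 1.418]
force: [2.4, 0.7, 1.7]
width: 11.6
gripper_force: 59.6
```

```bash
python3 tq.py
```

```text
15.9 [491.6 204.9 132.8] [ 1.7976e+02 -1.6000e-01  8.1230e+01] T [ 0.117 -0.693  0.237] F [2.4 0.7 1.7] q7 -0.746 0.392 11.587306756765821
```

Request:
move_arm(targets="-1 0 0 0 0 0 4;-1 0 0 0 0 0 4")

```text
clock: 16.07
eef_pos: [491.7, 204.9, 132.8]
tool_rot: [3.138, -0.003, 1.278]
force: [3.5, 0.8, 1.6]
width: 11.8
gripper_force: 59.6
```

```bash
python3 tq.py
```

```text
16.0667 [491.7 204.9 132.8] [179.77  -0.19  73.24] T [ 0.109 -0.834  0.287] F [3.5 0.8 1.6] q7 -0.847 0.325 11.831568780407094
```

Request:
move_arm(targets="-1 0 0 0 0 0 4;-1 0 0 0 0 0 4")

```text
clock: 16.23
eef_pos: [492.0, 204.8, 132.8]
tool_rot: [3.138, -0.004, 1.139]
force: [4.1, -0.2, 1.4]
width: 11.6
gripper_force: 59.6
```

```bash
python3 tq.py
```

```text
16.2333 [492.  204.8 132.8] [179.77  -0.23  65.25] T [-0.    -0.933  0.343] F [ 4.1 -0.2  1.4] q7 -0.948 0.264 11.61646719305906
```

Request:
move_arm(targets="-1 0 0 0 0 0 4")

```text
clock: 16.32
eef_pos: [492.1, 204.7, 132.8]
tool_rot: [3.138, -0.004, 1.069]
force: [5.0, -0.1, 0.4]
width: 11.9
gripper_force: 59.6
```

```bash
python3 tq.py
```

```text
16.3167 [492.1 204.7 132.8] [179.77  -0.25  61.25] T [ 0.027 -0.933  0.325] F [ 5.  -0.1  0.4] q7 -0.998 0.265 11.858592972249436
```

Request:
move_arm(targets="-1 0 0 0 0 0 4")

```text
clock: 16.4
eef_pos: [492.2, 204.7, 132.8]
tool_rot: [3.138, -0.005, 0.999]
force: [3.9, 0.2, 0.6]
width: 11.7
gripper_force: 59.6
```

```bash
python3 tq.py
```

```text
16.4 [492.2 204.7 132.8] [179.78  -0.26  57.25] T [-0.083 -0.972  0.396] F [3.9 0.2 0.6] q7 -1.048 0.265 11.69671593867308
```

The joint-7 torque fell steadily as the pad tightened (0.44 → 0.39 → 0.33 → 0.264). It then held steady over the last 8° (0.265, 0.265), so the clutch has just begun to slip. I'll release and retreat.

Request:
move_arm(targets="1 0 0 0 0 0 0.5;1 0 0 0 0 0 0;1 0 0 0 0 0 0;1 0 0 0 0 0 0;1 0 0 0 0 0 0")

```text
clock: 16.82
eef_pos: [488.9, 203.8, 131.9]
tool_rot: [-3.141, 0.001, 0.992]
force: [0.5, -0.2, 0.1]
width: 71.3
gripper_force: 0.0
```

Request:
move_arm(targets="1 0 0 -1 0 0 0;1 0 0 -3 0 0 0;1 0 0 -3.5 0 0 0;1 0 0 -3 0 0 0;1 0 0 0 0 0 0")

```text
clock: 17.23
eef_pos: [492.7, 205.4, 243.5]
tool_rot: [3.136, -0.01, 0.991]
force: [0.9, -0.1, 0.4]
width: 85.3
gripper_force: 0.0
```

Request:
move_arm(targets="1 0 0 0 0 0 0;1 0 0 0 0 0 0")

```text
clock: 17.4
eef_pos: [488.9, 203.6, 237.2]
tool_rot: [-3.141, 0.0, 0.991]
force: [-0.4, 0.0, -0.1]
width: 85.4
gripper_force: 0.0
```

```bash
python3 knob.py w6.png
python3 - <<'E'
from h import *
a=get("scene"); w=cv2.imread("pics/w6.png")[:,:,::-1]
A=cv2.resize(a["color"][190:290,215:330],(400,348),interpolation=2);W=cv2.resize(w[110:270,170:350],(400,348),interpolation=2)
cv2.imwrite("pics/v6.png",np.hstack([A,W])[:,:,::-1])
E
```

```text
17.45 [488.5162418  203.45547001 236.49249688] [-1.79944793e+02  8.89928539e-02  5.67592767e+01] [-0.43  0.45 -0.03  1.85  0.02  0.85 -1.05]
[ 254  160   21   66 1051]
rect (493.26556396484375, 206.69464111328125) (46.815067291259766, 13.362152099609375) 58.565364837646484 pca axis 58.31532791515124 rel yaw 1.5560512095769639 tool dx,dy 5.312539554080919 2.196636966001272
```

View pics/v6.png

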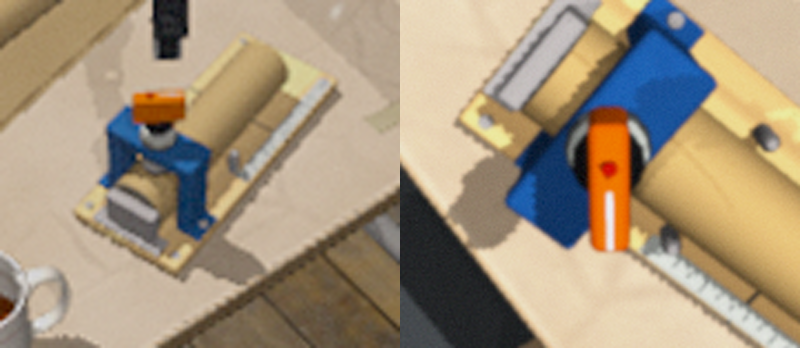

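The pictures show the tube under the bridge against the stop, between the dowels. The wing stands where it was left, and the gripper is clear of everything.

```bash
python3 -c "
from cell import order; print(order.finish_job())"
```

```text
the job is handed in; nothing more can be done
None
```

I laid the tube between the dowels, slid it against the end stop, let go, and turned the thumbscrew clockwise to its first slip (about 8°, judged from joint-7 torque), then handed the job in; I did not touch the mug, bottle or tape.

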